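Find the full bottle by its weight and weigh it on the beam balance

TASK

Two of the three look-alike dropper bottles in the sloping rack are nearly used up and one is still full, which can only be felt by lifting them. Stand the full one upright on the pan of the beam balance, set it down gently, and slide the rider along the beam until the beam floats level with its pointer at the zero line, ready to be read; leave the two others in the rack, the beam free, and everything else on the bench as it is.

Things in the scene. Friction and masses are not known exactly. Their poses are not given: they have to be found in the camera images.
- bottle_a: One of three white dropper bottles that look alike: round body 37 mm across and 63 mm high, dropper cone above it (22 mm across at its foot), 93 mm over all, cap on. Origin: centre of its underside; z runs up its axis. It stands in one of the rack's wells, leaning with the well. Which one is full cannot be seen and changes each time.
- bottle_b: One of three white dropper bottles that look alike: round body 37 mm across and 63 mm high, dropper cone above it (22 mm across at its foot), 93 mm over all, cap on. Origin: centre of its underside; z runs up its axis. It stands in one of the rack's wells, leaning with the well. Which one is full cannot be seen and changes each time.
- bottle_c: One of three white dropper bottles that look alike: round body 37 mm across and 63 mm high, dropper cone above it (22 mm across at its foot), 93 mm over all, cap on. Origin: centre of its underside; z runs up its axis. It stands in one of the rack's wells, leaning with the well. Which one is full cannot be seen and changes each time.
- bottle_rack: Sloping rack, fixed: grey block 54 x 214 x 34 mm on steel legs, three round wells 40.5 mm across, 26 mm deep, at y = -70, 0, +70 mm. Origin: on the bench; x to the back, y along the row, z up. The wells lean 0.61 rad (35 deg) forward: their axis, going up, is (-0.573, 0, 0.820) here; bottles up to 0.08 more, by their play. A bottle's origin is at x -5, z 27 mm, the well mouths at x -19, z 49 mm.
- balance: Beam balance, fixed: grey base 126 x 392 x 24 mm, a beam along its y axis with the pan at the +y end and the pointer at the -y end. Origin: on the bench below the fulcrum, which is 85 mm up; x to the back, z up. The base reaches from y = +144 to -248 mm. A post at the -y end (118 mm high, y -245 to -236 mm) bears the zero line, 85 mm up, with a finer line 5.5 mm above and below it.
- pan: The round steel pan of the balance, 110 mm across with a rim 3.5 mm high. It always stays horizontal and goes up and down by about 8.5 mm as the beam tips. Origin: its pivot at the end of the beam, 85 mm from the fulcrum.
- pan_top (a point): Middle of the pan's upper face, 26.5 mm above the pan's pivot (111.5 mm above the bench when the beam is level). Where on the pan a thing stands does not change the weighing.
- beam (a joint): Tip of the beam in rad: 0 level, positive with the pan up and the pointer down; stops at about -0.10 and +0.10. Frictionless and damped, at rest in about 1 s. Near balance the tip is in proportion: the rider 1 mm too far out tips it by about +0.009 rad, 1 mm too far in by about -0.009 rad; from about 11 mm off it lies on a stop.
- rider (a joint): Place of the rider on the beam in m: 0 at the scale's zero (25 mm from the fulcrum), growing towards the pointer up to 0.16; a tick every 10 mm. The empty pan balances at 0, a load of m kg at about 0.77 x m (the rider weighs 110 g, the pan arm is 85 mm). Friction of about 0.4 N keeps it where it is left.
- rider_grip (a point): Grip point of the rider, a steel saddle on the beam (28 mm in the balance's x, 22 mm along the beam) with an upright fin on top, 16 mm thick in x, 10 mm along the beam, rising 33 mm above the saddle. The point is on the fin's middle line, 23 mm above the saddle, 9.5 mm below the fin's top, 40 mm above the beam's middle.
- pointer (a point): Tip of the pointer at the -y end of the beam, 235.5 mm from the fulcrum; 85 mm above the bench when the beam is level.
- beaker: Small clear beaker, 52 mm across, 69 mm high, a bystander not to be bumped. Origin: centre of its underside.
- immersion_oil: Small brown bottle, 29 mm across, 61 mm high, a loose bystander not to be moved. Origin: centre of its underside.
- specimen_cup: White specimen cup with a lid, 62 mm across, 68 mm high, a bystander not to be bumped. Origin: centre of its underside.

How it is judged:
By the outcome, as a careful person would: the job done as asked, in the order asked, and still so for the second after the job is handed in, with the robot touching nothing.
It also fails if it takes over 72 s, if anything falls off the work surface, if the arm or the gripper's body presses on something with over 40 N, if the wrist force passes 120 N, or if a joint passes its speed limit or range.

ROBOT

A 6-joint arm with a two-finger parallel gripper is mounted at the origin on a cart in front of the work surface, level with it; the furniture and walls round the work are solid. World frame = base frame: x ahead of the robot, y to its left, z up, the work surface at z = 0. Lengths are in m, angles in degrees, forces in N, time in s.
With the tool pointing down it reaches from about 0.3 to 0.75 m from the base axis. Payload 8.5 kg.
Tool frame: the origin (TCP) lies on the centre line of the jaws, within the pads' length; the fingertips stand 11 mm ahead of it and the grasp point (between the pads) lies 8 mm behind it; z points along the fingers, y is the line along which they close (so a half turn about z gives the same grasp; the last joint's range is limited). The gripper opens to 85 mm and grips with 20 to 120 N. Pads are 22 mm wide; open, the fingers measure 114 mm over their backs; the gripper's body (76 mm by 85 mm) begins 54 mm behind the grasp point. The pads swing forward as they close: fully open they stand 13 mm farther back than shut.
Start: joints at [55.56, 21.807, 74.336, -0, 83.858, -12.336], TCP at [0.207, 0.51, 0.242] pointing down, gripper open.
Joint ranges: [-178.18, 178.18], [-50.72, 133.34], [12.68, 142.11], [-81.47, 261.47], [9.98, 163.14], [-165.26, 165.26]. Speed limits (degrees/s): [136.94, 136.94, 180, 180, 180, 180].

INTERFACE

Orientations are given as a 3x3 rotation matrix whose columns are the frame's x, y, z axes.
In Python, from rig import env gives the robot as it stands.
- The arm moves only by the shell command python3 nudge.py 'ROWS' [FORCE]. ROWS is a JSON list of rows, 1 to 10 of them, each of 5 numbers: dx, dy, dz in m, then a turn about the tool's z in degrees, then the finger opening in m; each row shifts and turns the commanded pose from where the row before left it, along the tool's axes as they then stand; what a row does not reach is not made up. A row lasts 1/10 s, in which the tool goes at most 0.05 m and 8.59 degrees, less where a joint would pass 70% of its speed; a pose out of reach is approached as far as the arm can. The fingers move at their own pace and stop on an object; FORCE is the grip in N (left out, the last holds). Time passes only in rows, so rows that do not move let the fingers close. It prints the time, the measured TCP pose, the force, the opening and the grip force at its end.
- env.observe(): the state, without advancing time (a new reading comes with each control period).
- env.get_image(name): name is "scene" or "top" or "wrist"; returns a dict with "pixels" (480x640x3 uint8, red, green, blue), "K" (3x3 intrinsics, pixels), "extrinsics" (4x4, takes a point from world to camera coordinates). Camera axes: x right, y down, z forward; pixel columns grow to the right and rows downward; lengths in m; the calibration is good to about 2 mm. A picture is of the moment at which its call begins. There is no depth.
- env.close_job(): hands the job in; it is judged then, once.
The state is a dict: "time_s": time; "q": joint angles; "qvel": joint speeds; "joint_efforts": joint torques, N m; "position": TCP position; "tool_rot": TCP orientation; "ft_force": force on the tool from outside, world axes, zero at the start; "wrist_torque": the same for the moment, N m; "grip_width": finger opening in m; "gripper_force": force on a finger pad.
Only numpy, scipy, OpenCV 4.12 (cv2) and the standard library are available. Lean on these libraries where they do the work, as an engineer would, in place of code of your own. Each camera call takes 0.05 s, during which the arm holds its last target. There are 200 camera calls.

## Working session

There is one attempt and no reset: what is moved stays moved. The work goes in short steps, Python scripts to look and compute and a shell command to move; the robot and the scene stay as the last step left them, time stands still between calls to the robot, and variables do not carry over. Pictures are saved under pics/ and viewed, at most 10 in all, crops included, and the job is handed in when it is done.

```bash
ls; mkdir -p pics
python3 - <<'E'
from rig import env
import cv2,numpy as np
for n in("scene","top"):
    d=env.get_image(n);cv2.imwrite(f"pics/{n}0.png",d["pixels"][:,:,::-1]);np.savez(f"pics/{n}0.npz",**d)
    print(n,d["K"].round(1).tolist(),d["extrinsics"].round(4).tolist())
o=env.observe();print(o)
E
```

```text
nudge.py
pics
rig.py
scene [[479.8, 0.0, 314.6], [0.0, 479.8, 244.0], [0.0, 0.0, 1.0]] [[-0.8864, -0.463, -0.0046, 0.4761], [-0.3381, 0.6541, -0.6767, 0.257], [0.3163, -0.5982, -0.7363, 1.0839], [0.0, 0.0, 0.0, 1.0]]
top [[447.9, 0.0, 326.4], [0.0, 447.9, 238.2], [0.0, 0.0, 1.0]] [[-0.0268, -0.9992, 0.0292, -0.0002], [-0.9964, 0.0244, -0.0818, 0.5466], [0.081, -0.0313, -0.9962, 1.0168], [0.0, 0.0, 0.0, 1.0]]
{'time_s': 0.1, 'q': array([ 5.55588073e+01,  2.18387799e+01,  7.43775604e+01,  2.22043726e-03,
        8.38582945e+01, -1.23354764e+01]), 'qvel': array([ 0.02170684,  0.01692988, -0.09265871,  0.04873699, -0.06275911,
        0.00447566]), 'joint_efforts': array([ 4.57763977e-03, -4.49216044e+01, -2.31655741e+01, -1.96717046e-04,
        3.57744866e-03,  2.66353220e-05]), 'position': array([0.20683005, 0.50937774, 0.24177482]), 'tool_rot': array([[-9.26489400e-01,  3.76320079e-01, -7.68489082e-04],
       [ 3.76320731e-01,  9.26488856e-01, -1.05249102e-03],
       [ 3.15923066e-04, -1.26432015e-03, -9.99999151e-01]]), 'ft_force': array([-0.05222528,  0.45675971, -0.46813337]), 'wrist_torque': array([ 0.0548602 , -0.06493684, -0.02544039]), 'gripper_force': 0.0, 'grip_width': 0.08543737759901228}
```
View pics/top0.png

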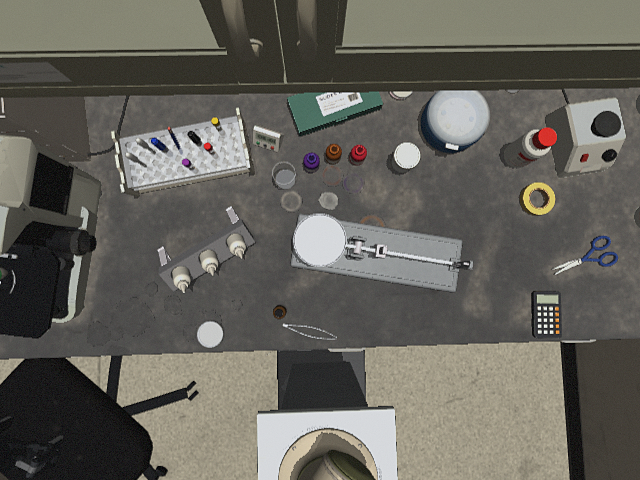

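View pics/scene0.png

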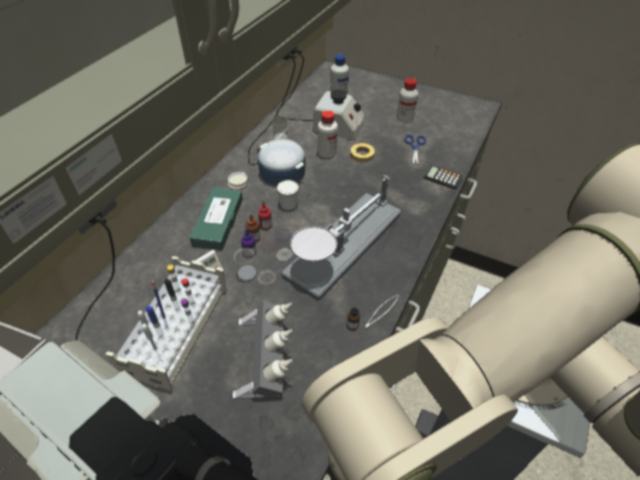

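Top view: the bottles' cones are near (181,285), (209,267) and (236,250), and the pan is near (319,241) with the rider fin near (380,251). The pointer post is near (467,265). Next I'll look at an enlarged crop.

Run:
```python
import cv2
a=cv2.imread("pics/top0.png");
cv2.imwrite("pics/c1.png",cv2.resize(a[195:325,150:310],None,fx=5,fy=4.6,interpolation=cv2.INTER_CUBIC)[:598])
b=cv2.imread("pics/top0.png")[200:305,285:485]
cv2.imwrite("pics/c2.png",cv2.resize(b,None,fx=4,fy=4,interpolation=cv2.INTER_CUBIC))
```

View pics/c1.png

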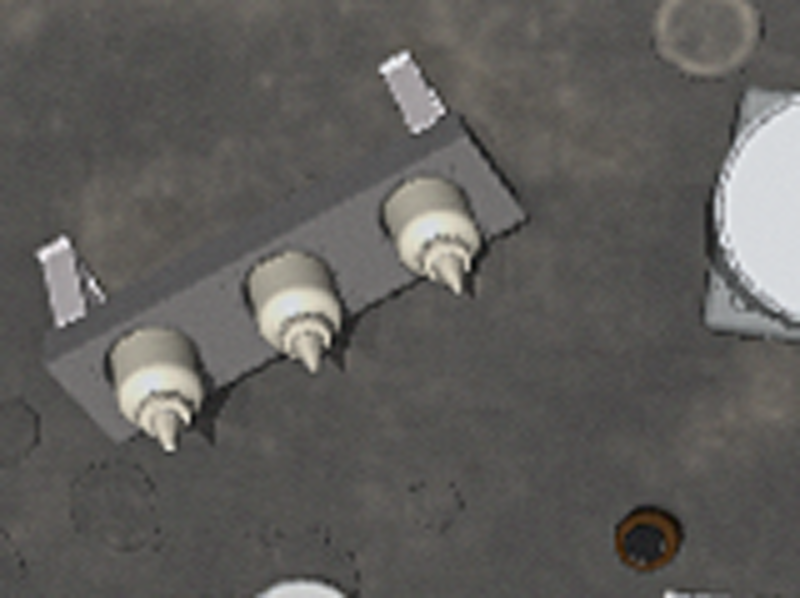

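View pics/c2.png

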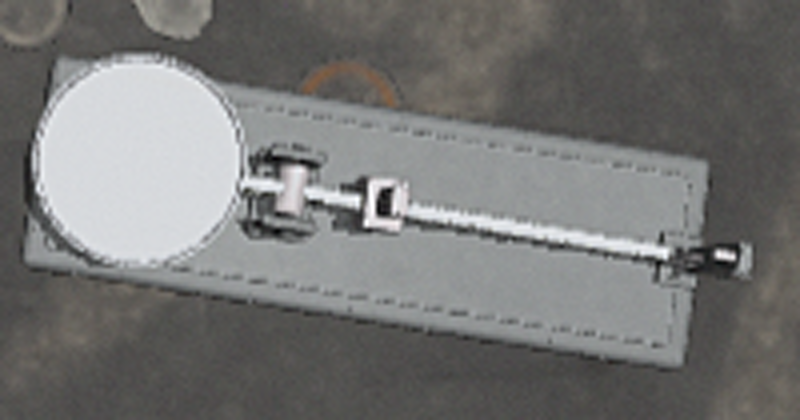

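```bash
cat > h.py <<'E'
import numpy as np
from rig import env
def ray(d,u,v,z):
    K,E=d["K"],d["extrinsics"];R,t=E[:3,:3],E[:3,3];c=-R.T@t
    w=R.T@np.linalg.inv(K)@np.array([u,v,1.]);return c+w*(z-c[2])/w[2]
def proj(d,p):
    q=d["K"]@(d["extrinsics"][:3,:3]@np.array(p)+d["extrinsics"][:3,3]);return q[:2]/q[2]
def yaw(x,y): return np.degrees(np.arctan2(y,x))
def st():
    o=env.observe();R=o["tool_rot"]
    print("t%.1f"%o["time_s"],"p",o["position"].round(4),"toolx yaw %.1f"%yaw(R[0,0],R[1,0]),"F",o["ft_force"].round(2),"w %.4f"%o["grip_width"],"gf",o["gripper_force"],"q",o["q"].round(0));return o
def totool(o,w):  # world vector -> tool axes
    return (o["tool_rot"].T@np.array(w)).round(4)
E
python3 - <<'E'
from h import *
d=np.load("pics/top0.npz")
T=[ray(d,u,v,.103) for u,v in((183.6,292.8),(212.8,275.7),(242.2,258.5))]
for t in T:print(t.round(4))
yv=T[0]-T[2];yr=yv/np.linalg.norm(yv);xr=np.array([yr[1],-yr[0],0]);print("len",np.linalg.norm(yv),"rack yaw",yaw(xr[0],xr[1]),"origin",(T[1]+.0583*xr).round(4))
# rack top-face front corners check: 
B=[ray(d,u,v,.024) for u,v in((299.5,214.5),(462,240),(455.5,291.5),(291.25,267))]
for t in B:print(t.round(4))
e=(B[0]+B[3])/2-(B[1]+B[2])/2;yb=e/np.linalg.norm(e);m=sum(B)/4
xb=np.array([yb[1],-yb[0],0]);print("len",np.linalg.norm(e),np.linalg.norm(B[0]-B[3]),"yaw",yaw(xb[0],xb[1]),"origin",m+.052*yb)
p=ray(d,319.75,240,.113);print("pan",p);r=ray(d,382,250,.135);o=m+.052*yb
print("pan in bal",(p-o)@xb,(p-o)@yb,"fin",r,(r-o)@xb,(r-o)@yb,"pointer/post",(ray(d,471,265,.118)-o)@yb)
E
```

```text
[0.4322 0.2912 0.103 ]
[0.4664 0.2301 0.103 ]
[0.501 0.168 0.103]
len 0.14108951807296835 rack yaw 29.192838692239924 origin [0.5173 0.2586 0.103 ]
[0.603  0.0469 0.024 ]
[ 0.5343 -0.3309  0.024 ]
[ 0.4153 -0.3095  0.024 ]
[0.4818 0.0685 0.024 ]
len 0.38390368747674614 0.12309011349915157 yaw -10.146219195155497 origin [ 0.51774954 -0.08008768  0.024     ]
pan [0.53554793 0.00283555 0.113     ]
pan in bal 0.002912228736421171 0.08476181276453028 fin [ 0.50990971 -0.12514815  0.135     ] 0.00022066643755347965 -0.045736849944952494 pointer/post -0.2395037576531584
```

Run:
```python
from h import *
d=np.load("pics/top0.npz");s=np.load("pics/scene0.npz")
C=[ray(d,150+u/5,195+v/4.6,z) for u,v,z in((525,217,.0335),(120,440,.0335),(460,125,.0645),(45,362,.0645))]
yr=(C[1]-C[0]+C[3]-C[2]);yr/=np.linalg.norm(yr);yr[2]=0;xr=np.array([yr[1],-yr[0],0])
print("yaw",yaw(*xr[:2]),np.linalg.norm(C[1]-C[0]),np.linalg.norm(C[3]-C[2]),(C[2]-C[0])@xr)
o1=(C[0]+C[1])/2+.041*xr;o2=(C[2]+C[3])/2-.003*xr;print(o1,o2)
for t in((183.6,292.8),(212.8,275.7),(242.2,258.5)):print([proj(s,ray(d,*t,z)).round(1) for z in(.098,.103)])
```

```text
yaw 30.40193638165043 0.21098477948041758 0.2121662749115399 0.04918903802917425
[0.5232647 0.2617073 0.0335   ] [0.52604589 0.26301969 0.0645    ]
[array([293.5, 360.3]), array([293.7, 358.5])]
[array([293.5, 330.6]), array([293.7, 328.9])]
[array([293.6, 303. ]), array([293.8, 301.5])]
```

```bash
python3 nudge.py '[[0,0,0,-7.4,0.056],[0,0,0,-7.4,0.056],[0,0,0,-7.4,0.056],[0,0,0,-7.4,0.056],[0,0,0,-7.4,0.056],[0,0,0,-7.4,0.056],[0,0,0,-7.5,0.056],[0,0,0,0,0.056]]' 20; python3 -c "
from h import *
o=st();print(totool(o,np.array([.457,.3044,.16])-o['position']))"
```

```text
time_s: 0.9
position: [0.2069, 0.5094, 0.242]
tool_rot: [[-0.867, -0.498, -0.0], [-0.498, 0.867, -0.001], [0.001, -0.0, -1.0]]
ft_force: [-0.4, -0.2, -0.1]
grip_width: 0.056
gripper_force: 0.0
t0.9 p [0.2069 0.5094 0.242 ] toolx yaw -150.1 F [-0.42 -0.22 -0.14] w 0.0560 gf 0.0 q [ 56.  22.  74.  -0.  84. -64.]
[-0.1149 -0.3023  0.082 ]
```

```bash
python3 nudge.py '[[-0.0144,-0.0378,0.01,0,0.056],[-0.0144,-0.0378,0.01,0,0.056],[-0.0144,-0.0378,0.01,0,0.056],[-0.0144,-0.0378,0.01,0,0.056],[-0.0144,-0.0378,0.01,0,0.056],[-0.0144,-0.0378,0.01,0,0.056],[-0.0144,-0.0378,0.011,0,0.056],[-0.0141,-0.0377,0.011,0,0.056],[0,0,0,0,0.056],[0,0,0,0,0.056]]' ; python3 -c "
from h import *
import cv2
o=st();print(totool(o,np.array([.457,.3044,.060])-o['position']))
d=env.get_image('wrist');cv2.imwrite('pics/w1.png',d['pixels'][:,:,::-1]);np.savez('pics/w1.npz',**d)
for p in((.457,.3044,.068),(.4322,.2912,.100)):print(proj(d,p))
"
```

```text
time_s: 1.9
position: [0.4571, 0.3038, 0.1598]
tool_rot: [[-0.87, -0.493, -0.001], [-0.493, 0.87, -0.0], [0.001, 0.0, -1.0]]
ft_force: [-0.5, 1.5, 0.5]
grip_width: 0.0564
gripper_force: 0.0
t1.9 p [0.4571 0.3038 0.1598] toolx yaw -150.5 F [-0.53  1.45  0.51] w 0.0564 gf 0.0 q [ 21.  26.  82.   0.  72. -98.]
[-0.0004  0.0006  0.0998]
[327.60477015 250.30948553]
[329.48264475 218.17235793]
```

View pics/w1.png

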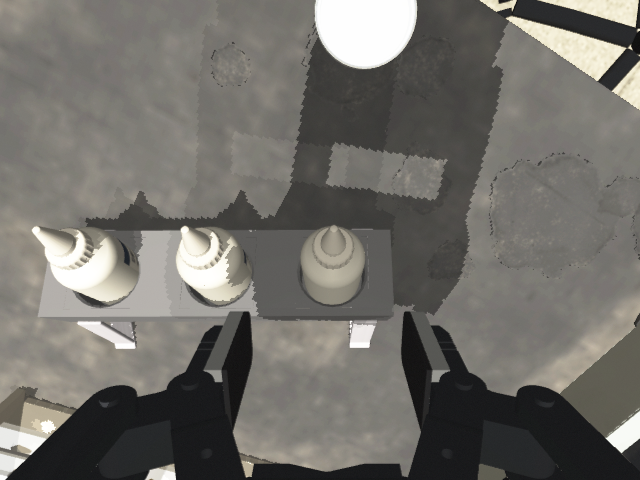

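Wrist view: the jaws are centred at column 327. The left bottle's body is at (333,270) and its tip at (334,228), about 2–3 mm toward tool +y. I'll descend with that correction and grip.

```bash
python3 nudge.py '[[0,0.002,0.03,0,0.056],[0,0.0005,0.03,0,0.056],[0,0,0.02,0,0.056],[0,0,0.01,0,0.056],[0,0,0.01,0,0.056],[0,0,0,0,0.056],[0,0,0,0,0.056]]'; python3 nudge.py '[[0,0,0,0,0.03],[0,0,0,0,0.03],[0,0,0,0,0.03],[0,0,0,0,0.03],[0,0,0,0,0.03],[0,0,0,0,0.03]]' 30
```

```text
time_s: 2.65
position: [0.4559, 0.3068, 0.0611]
tool_rot: [[-0.868, -0.497, 0.001], [-0.497, 0.868, 0.0], [-0.001, -0.0, -1.0]]
ft_force: [0.1, -0.6, -0.8]
grip_width: 0.0561
gripper_force: 0.0
time_s: 3.25
position: [0.4559, 0.3066, 0.0612]
tool_rot: [[-0.868, -0.497, 0.001], [-0.497, 0.868, 0.001], [-0.001, -0.0, -1.0]]
ft_force: [-2.6, -0.7, 6.3]
grip_width: 0.0347
gripper_force: 30.7
```

```bash
python3 nudge.py '[[0.003,0,-0.004,0,0.03],[0.004,0,-0.0055,0,0.03],[0.004,0,-0.0055,0,0.03],[0.0045,0,-0.006,0,0.03],[0.004,0,-0.0055,0,0.03],[0,0,0,0,0.03],[0,0,0,0,0.03],[0,0,0,0,0.03]]'; python3 -c "
from h import *
import cv2
for i in range(6): st()
F=[]
for i in range(5):
  d=env.get_image('wrist');F.append(env.observe()['ft_force'])
print(np.mean(F,0),np.std(F,0));cv2.imwrite('pics/w2.png',d['pixels'][:,:,::-1])"
```

```text
time_s: 4.05
position: [0.4387, 0.2968, 0.0866]
tool_rot: [[-0.868, -0.497, -0.0], [-0.497, 0.868, -0.0], [0.0, 0.0, -1.0]]
ft_force: [0.2, -0.7, -0.3]
grip_width: 0.0348
gripper_force: 30.1
t4.0 p [0.4387 0.2968 0.0866] toolx yaw -150.2 F [ 0.19 -0.66 -0.3 ] w 0.0348 gf 30.10078225405323 q [ 21.  29.  91.   0.  60. -99.]
t4.0 p [0.4387 0.2968 0.0866] toolx yaw -150.2 F [ 0.19 -0.66 -0.3 ] w 0.0348 gf 30.10078225405323 q [ 21.  29.  91.   0.  60. -99.]
t4.0 p [0.4387 0.2968 0.0866] toolx yaw -150.2 F [ 0.19 -0.66 -0.3 ] w 0.0348 gf 30.10078225405323 q [ 21.  29.  91.   0.  60. -99.]
t4.0 p [0.4387 0.2968 0.0866] toolx yaw -150.2 F [ 0.19 -0.66 -0.3 ] w 0.0348 gf 30.10078225405323 q [ 21.  29.  91.   0.  60. -99.]
t4.0 p [0.4387 0.2968 0.0866] toolx yaw -150.2 F [ 0.19 -0.66 -0.3 ] w 0.0348 gf 30.10078225405323 q [ 21.  29.  91.   0.  60. -99.]
t4.0 p [0.4387 0.2968 0.0866] toolx yaw -150.2 F [ 0.19 -0.66 -0.3 ] w 0.0348 gf 30.10078225405323 q [ 21.  29.  91.   0.  60. -99.]
[-0.02406108 -0.00653276 -0.37202142] [0.28435401 0.41188255 0.25859576]
```

View pics/w2.png

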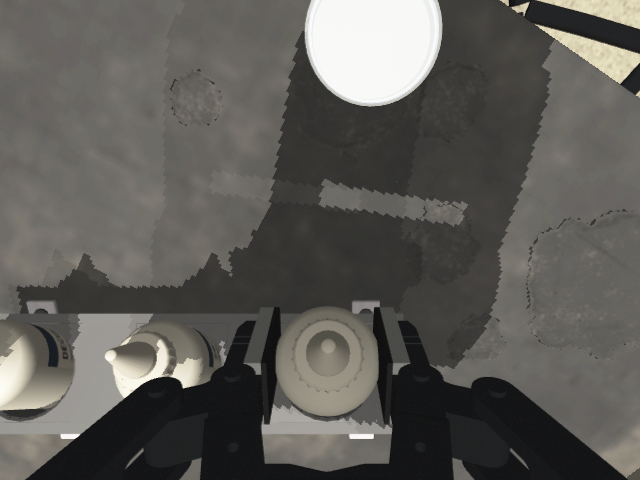

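The bottle is up. It has swung nearly upright between the pads, with its cap at (328,350). I'll average more force samples.

```bash
cat >> h.py <<'E'
def weigh(n=20):
    F=[];J=[]
    for i in range(n):
        env.get_image("wrist");o=env.observe();F.append(o["ft_force"]);J.append(o["joint_efforts"])
    print("F",np.mean(F,0).round(3),"sem",(np.std(F,0)/n**.5).round(3),"J",np.mean(J,0).round(3)[:3],"Jstd",np.std(J,0).round(3)[:3])
E
python3 nudge.py '[[0.003,0,-0.006,0,0.03],[0.003,0,-0.006,0,0.03],[0.003,0,-0.006,0,0.03],[0,0,0,0,0.03],[0,0,0,0,0.03],[0,0,0,0,0.03]]'; python3 -c "
from h import *
weigh();st()"
```

```text
time_s: 4.9
position: [0.4309, 0.2923, 0.1048]
tool_rot: [[-0.868, -0.497, -0.0], [-0.497, 0.868, -0.0], [0.0, 0.0, -1.0]]
ft_force: [-0.0, 0.2, 0.1]
grip_width: 0.0348
gripper_force: 30.1
F [-0.123  0.134 -0.513] sem [0.118 0.093 0.111] J [ 1.0000e-03 -4.4958e+01 -1.8030e+01] Jstd [0.004 0.063 0.006]
t5.9 p [0.4309 0.2923 0.1048] toolx yaw -150.2 F [ 0.02  0.19 -0.43] w 0.0349 gf 30.095736741699284 q [ 21.  27.  91.   0.  62. -99.]
```

```bash
python3 -c "
from h import *
import cv2
d=env.get_image('wrist');cv2.imwrite('pics/w3.png',d['pixels'][:,:,::-1])
o=env.observe();G=o['position']+[0,0,.008];xr=np.array([.868,.497,0]);z=np.array([0,0,1])
for f in(-10,0,10,20,30,40):
  a=-np.sin(np.radians(f))*xr+np.cos(np.radians(f))*z; print(f,proj(d,G+.043*a).round(),proj(d,G+.013*a).round())
g=cv2.cvtColor(d['pixels'],cv2.COLOR_RGB2GRAY);print(d['pixels'][347,328], d['extrinsics'].round(3).tolist())
cv2.imwrite('pics/w3c.png',cv2.resize(d['pixels'][260:470,220:440,::-1],None,fx=2,fy=2))
"
```

```text
-10 [327. 475.] [327. 382.]
0 [327. 454.] [327. 377.]
10 [327. 428.] [327. 370.]
20 [327. 398.] [327. 363.]
30 [327. 366.] [327. 356.]
40 [327. 334.] [327. 348.]
[147 141 127] [[-0.497, 0.868, 0.0, -0.039], [0.82, 0.469, 0.328, -0.489], [0.284, 0.163, -0.945, 0.082], [0.0, 0.0, 0.0, 1.0]]
```

View pics/w3c.png

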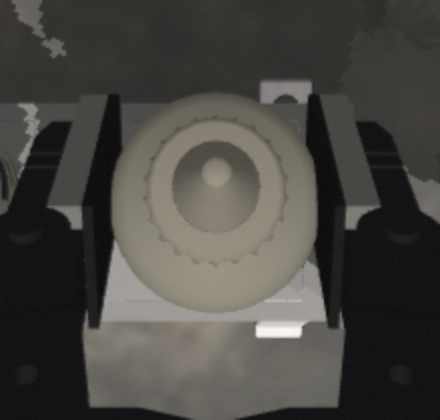

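Tip at (328,345) corresponds to a lean of about 36°, so the bottle has kept its lean and can go back by retracing the lift.

```bash
python3 nudge.py '[[-0.0045,0,0.009,0,0.03],[-0.0045,0,0.009,0,0.03],[0,0,0,0,0.03],[-0.004,0,0.0055,0,0.03],[-0.0045,0,0.006,0,0.03],[-0.004,0,0.0055,0,0.03],[-0.004,0,0.0055,0,0.03],[-0.002,0,0.0025,0,0.03],[0,0,0,0,0.03],[0,0,0,0,0.03]]'; python3 nudge.py '[[0,0,0,0,0.056],[0,0,0,0,0.056],[0,0,0,0,0.056],[0,0,-0.02,0,0.056],[0,0,-0.03,0,0.056],[0,0,-0.03,0,0.056],[0,0,-0.02,0,0.056],[0,0,0,0,0.056],[0,0,0,0,0.056]]'; python3 -c "
from h import *
o=st();print(totool(o,np.array([.491,.2455,.160])-o['position']))
import cv2
d=env.get_image('top');cv2.imwrite('pics/t2.png',d['pixels'][:,:,::-1])"
```

```text
time_s: 6.95
position: [0.4551, 0.3061, 0.0619]
tool_rot: [[-0.868, -0.497, 0.001], [-0.497, 0.868, 0.0], [-0.001, -0.0, -1.0]]
ft_force: [2.8, 1.2, -0.3]
grip_width: 0.0349
gripper_force: 30.0
time_s: 7.85
position: [0.4544, 0.3058, 0.1614]
tool_rot: [[-0.868, -0.497, -0.001], [-0.497, 0.868, -0.0], [0.001, 0.0, -1.0]]
ft_force: [-0.4, -0.3, 0.1]
grip_width: 0.056
gripper_force: 0.0
t7.8 p [0.4544 0.3058 0.1614] toolx yaw -150.2 F [-0.36 -0.35  0.09] w 0.0560 gf 0.0 q [ 22.  26.  82.  -0.  72. -98.]
[-0.0018 -0.0705  0.0014]
```

Now the middle bottle: move across, descend, grip and lift, then weigh.

```bash
python3 nudge.py '[[-0.0005,-0.0235,0,0,0.056],[-0.0005,-0.0235,0,0,0.056],[-0.0005,-0.0235,0,0,0.056],[0,0,0.03,0,0.056],[0,0,0.03,0,0.056],[0,0,0.02,0,0.056],[0,0,0.01,0,0.056],[0,0,0.01,0,0.056],[0,0,0,0,0.056],[0,0,0,0,0.056]]'; python3 nudge.py '[[0,0,0,0,0.03],[0,0,0,0,0.03],[0,0,0,0,0.03],[0,0,0,0,0.03],[0,0,0,0,0.03]]' 30;  python3 nudge.py '[[0.003,0,-0.004,0,0.03],[0.004,0,-0.0055,0,0.03],[0.004,0,-0.0055,0,0.03],[0.0045,0,-0.006,0,0.03],[0.004,0,-0.0055,0,0.03],[0.0045,0,-0.009,0,0.03],[0.0045,0,-0.009,0,0.03],[0,0,0,0,0.03],[0,0,0,0,0.03]]'; python3 -c "
from h import *
weigh();st()"
```

```text
time_s: 8.9
position: [0.4913, 0.2457, 0.0623]
tool_rot: [[-0.868, -0.497, 0.001], [-0.497, 0.868, 0.0], [-0.001, -0.0, -1.0]]
ft_force: [0.0, -0.0, 0.9]
grip_width: 0.056
gripper_force: 0.0
time_s: 9.4
position: [0.4914, 0.2456, 0.0626]
tool_rot: [[-0.868, -0.497, 0.001], [-0.497, 0.868, 0.0], [-0.001, -0.0, -1.0]]
ft_force: [-1.4, -1.1, 6.4]
grip_width: 0.0351
gripper_force: 31.3
time_s: 10.3
position: [0.4664, 0.2314, 0.1066]
tool_rot: [[-0.868, -0.497, 0.001], [-0.497, 0.868, 0.0], [-0.001, -0.0, -1.0]]
ft_force: [-0.4, -0.1, 0.1]
grip_width: 0.0352
gripper_force: 30.6
F [ 0.036 -0.079 -0.391] sem [0.14  0.104 0.118] J [ 1.0000e-03 -4.4882e+01 -1.8057e+01] Jstd [0.003 0.174 0.026]
t11.3 p [0.4664 0.2314 0.1063] toolx yaw -150.2 F [ 0.15  0.44 -0.62] w 0.0351 gf 30.604039571808244 q [  13.   27.   91.    0.   62. -106.]
```

Both bottles weigh about the same (≈0.45 N), so the third should be the full one. I'll put this one back and lift the third.

```bash
python3 nudge.py '[[-0.0045,0,0.009,0,0.03],[-0.0045,0,0.009,0,0.03],[0,0,0,0,0.03],[-0.004,0,0.0055,0,0.03],[-0.0045,0,0.006,0,0.03],[-0.004,0,0.0055,0,0.03],[-0.004,0,0.0055,0,0.03],[-0.0025,0,0.0035,0,0.03],[0,0,0,0,0.03]]'; python3 nudge.py '[[0,0,0,0,0.056],[0,0,0,0,0.056],[0,0,0,0,0.056],[0,0,-0.02,0,0.056],[0,0,-0.03,0,0.056],[0,0,-0.03,0,0.056],[0,0,-0.02,0,0.056],[0,0,0,0,0.056]]'; python3 -c "
from h import *
o=st();print(totool(o,np.array([.526,.185,.160])-o['position']))"
```

```text
time_s: 12.2
position: [0.4913, 0.2456, 0.0626]
tool_rot: [[-0.868, -0.497, 0.001], [-0.497, 0.868, 0.0], [-0.001, -0.0, -1.0]]
ft_force: [1.2, 0.8, 2.6]
grip_width: 0.0349
gripper_force: 30.9
time_s: 13.0
position: [0.4916, 0.2456, 0.1649]
tool_rot: [[-0.868, -0.497, 0.005], [-0.497, 0.868, 0.001], [-0.005, -0.001, -1.0]]
ft_force: [-0.2, 1.4, -0.3]
grip_width: 0.056
gripper_force: 0.0
t13.0 p [0.4916 0.2456 0.1649] toolx yaw -150.2 F [-0.19  1.37 -0.28] w 0.0560 gf 0.0 q [  14.   26.   82.   -0.   72. -106.]
[ 0.0003 -0.0697  0.005 ]
```

```bash
python3 nudge.py '[[0,-0.0235,0,0,0.056],[0,-0.0235,0,0,0.056],[0,-0.0227,0.002,0,0.056],[0,0,0.03,0,0.056],[0,0,0.03,0,0.056],[0,0,0.02,0,0.056],[0,0,0.01,0,0.056],[0,0,0.01,0,0.056],[0,0,0,0,0.056],[0,0,0,0,0.056]]'; python3 nudge.py '[[0,0,0,0,0.03],[0,0,0,0,0.03],[0,0,0,0,0.03],[0,0,0,0,0.03],[0,0,0,0,0.03]]' 30;  python3 nudge.py '[[0.003,0,-0.004,0,0.03],[0.004,0,-0.0055,0,0.03],[0.004,0,-0.0055,0,0.03],[0.0045,0,-0.006,0,0.03],[0.004,0,-0.0055,0,0.03],[0.0045,0,-0.009,0,0.03],[0.0045,0,-0.009,0,0.03],[0,0,0,0,0.03],[0,0,0,0,0.03]]'; python3 -c "
from h import *
weigh();st()"
```

```text
time_s: 14.0
position: [0.5256, 0.1849, 0.0608]
tool_rot: [[-0.868, -0.497, 0.001], [-0.497, 0.868, 0.0], [-0.001, -0.0, -1.0]]
ft_force: [-0.6, -1.0, 1.1]
grip_width: 0.0561
gripper_force: 0.0
time_s: 14.5
position: [0.5256, 0.1849, 0.0612]
tool_rot: [[-0.868, -0.497, 0.001], [-0.497, 0.868, 0.0], [-0.001, -0.0, -1.0]]
ft_force: [-1.5, -0.7, 6.4]
grip_width: 0.0348
gripper_force: 30.4
time_s: 15.4
position: [0.5006, 0.1706, 0.1051]
tool_rot: [[-0.868, -0.497, 0.001], [-0.497, 0.868, 0.0], [-0.0, -0.0, -1.0]]
ft_force: [-0.1, 0.2, -1.8]
grip_width: 0.0351
gripper_force: 30.3
F [ 0.218  0.147 -1.843] sem [0.123 0.095 0.106] J [-2.0000e-03 -4.6426e+01 -1.8551e+01] Jstd [0.006 0.176 0.029]
t16.4 p [0.5006 0.1707 0.1048] toolx yaw -150.2 F [-0.06 -0.28 -2.29] w 0.0349 gf 30.3341587309842 q [   6.   28.   89.    0.   63. -114.]
```

1.84 N against about 0.45 N, so this is the full one. I'll take it to the free bench in front and tip it upright against the bench, with a light grip.

```bash
python3 nudge.py '[[0.012,-0.001,0,0,0.03],[0.02,-0.003,0.01,0,0.03],[0.02,-0.003,0.015,0,0.03],[0.005,-0.001,0.015,0,0.03],[0,0,0.008,0,0.03],[0,0,0.006,0,0.03],[0,0,0.003,0,0.03],[0,0,0.002,0,0.03],[0,0,0,0,0.03]]' 20; python3 nudge.py '[[0,0,0.001,0,0.03],[0,0,0.001,0,0.03],[0,0,0,0,0.03]]'
```

```text
time_s: 17.3
position: [0.4553, 0.1356, 0.0459]
tool_rot: [[-0.868, -0.497, 0.0], [-0.497, 0.868, 0.0], [-0.0, -0.0, -1.0]]
ft_force: [-0.2, -0.4, -2.5]
grip_width: 0.0348
gripper_force: 30.3
time_s: 17.6
position: [0.4551, 0.1354, 0.0439]
tool_rot: [[-0.868, -0.497, 0.0], [-0.497, 0.868, 0.0], [-0.0, -0.0, -1.0]]
ft_force: [0.2, 0.4, -2.0]
grip_width: 0.0348
gripper_force: 30.3
```

```bash
python3 nudge.py '[[0,0,0.001,0,0.03],[0,0,0.001,0,0.03],[0,0,0,0,0.03]]' 20;python3 nudge.py '[[0,0,0.001,0,0.03],[0,0,0.001,0,0.03],[0,0,0,0,0.03]]' 20; python3 nudge.py '[[0,0,0.001,0,0.03],[0,0,0.001,0,0.03],[0,0,0,0,0.03]]' 20
```

```text
time_s: 17.9
position: [0.4552, 0.1354, 0.0421]
tool_rot: [[-0.868, -0.497, 0.0], [-0.497, 0.868, -0.0], [-0.0, -0.0, -1.0]]
ft_force: [-0.9, -1.0, 3.5]
grip_width: 0.0352
gripper_force: 30.8
time_s: 18.2
position: [0.4552, 0.1354, 0.0415]
tool_rot: [[-0.868, -0.497, 0.002], [-0.497, 0.868, -0.0], [-0.001, -0.001, -1.0]]
ft_force: [-7.2, -1.8, 24.4]
grip_width: 0.0346
gripper_force: 32.8
time_s: 18.5
position: [0.4554, 0.1351, 0.0408]
tool_rot: [[-0.867, -0.497, 0.003], [-0.497, 0.867, -0.001], [-0.002, -0.002, -1.0]]
ft_force: [-12.2, -4.7, 41.2]
grip_width: 0.035
gripper_force: 34.7
```

```bash
python3 nudge.py '[[-0.001,0,-0.0022,0,0.03],[-0.004,0,-0.001,0,0.03],[-0.004,0,-0.0007,0,0.03],[-0.004,0,-0.0003,0,0.03],[-0.003,0,0,0,0.03],[0,0,0,0,0.03]]' 20; python3 -c "
from h import *
import cv2
d=env.get_image('wrist');cv2.imwrite('pics/w4.png',d['pixels'][:,:,::-1])
o=st();G=o['position']+[0,0,.008];xr=np.array([.868,.497,0]);z=np.array([0,0,1])
for f in(0,10,20,30,40):
  a=-np.sin(np.radians(f))*xr+np.cos(np.radians(f))*z; print(f,proj(d,G+.043*a).round(),proj(d,G+.013*a).round())
cv2.imwrite('pics/w4c.png',cv2.resize(d['pixels'][260:480,220:440,::-1],None,fx=2,fy=2))"
```

```text
time_s: 19.1
position: [0.4689, 0.1433, 0.0428]
tool_rot: [[-0.868, -0.497, 0.0], [-0.497, 0.868, -0.0], [0.0, -0.0, -1.0]]
ft_force: [-4.0, -1.9, 11.4]
grip_width: 0.0349
gripper_force: 35.1
t19.1 p [0.4689 0.1432 0.0428] toolx yaw -150.2 F [-3.95 -1.92 10.37] w 0.0349 gf 35.021796937217005 q [   3.   30.   99.   -0.   50. -117.]
0 [327. 454.] [327. 377.]
10 [327. 428.] [327. 370.]
20 [327. 397.] [327. 363.]
30 [327. 365.] [327. 355.]
40 [327. 333.] [327. 348.]
```

View pics/w4c.png

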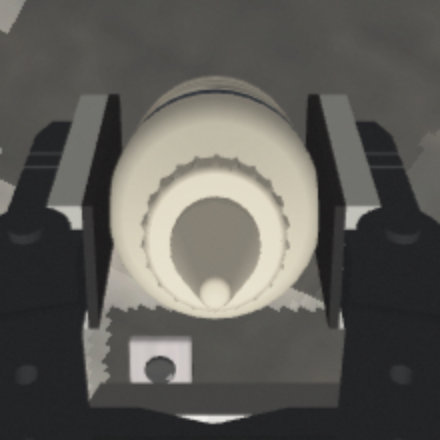

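The tip is at (327,406), so the lean is down to about 17° and the tipping works. I'll continue to upright, then release so it stands, and regrip.

```bash
python3 nudge.py '[[-0.004,0,0,0,0.03],[-0.004,0,0.0003,0,0.03],[-0.004,0,0.0007,0,0.03],[-0.003,0,0.001,0,0.03],[0,0,0,0,0.03]]' 20; python3 nudge.py '[[0,0,0,0,0.039],[0,0,0,0,0.042],[0,0,0,0,0.042],[0,0,0,0,0.042]]' 20; python3 -c "
from h import *
import cv2
d=env.get_image('wrist');cv2.imwrite('pics/w5.png',d['pixels'][:,:,::-1])
o=st();G=o['position']+[0,0,.008];xr=np.array([.868,.497,0]);z=np.array([0,0,1])
for f in(-5,0,5):
  a=-np.sin(np.radians(f))*xr+np.cos(np.radians(f))*z; print(f,proj(d,G+.043*a).round(),proj(d,G+.013*a).round())
cv2.imwrite('pics/w5c.png',cv2.resize(d['pixels'][260:480,220:440,::-1],None,fx=2,fy=2))"
```

```text
time_s: 19.65
position: [0.4821, 0.1509, 0.0407]
tool_rot: [[-0.868, -0.497, 0.0], [-0.497, 0.868, -0.0], [-0.0, -0.0, -1.0]]
ft_force: [-2.4, -0.9, 11.0]
grip_width: 0.0352
gripper_force: 36.9
time_s: 20.05
position: [0.482, 0.1508, 0.0399]
tool_rot: [[-0.868, -0.497, -0.0], [-0.497, 0.868, 0.0], [0.0, 0.0, -1.0]]
ft_force: [1.1, -0.2, 0.6]
grip_width: 0.0419
gripper_force: 0.0
t20.1 p [0.482  0.1508 0.0399] toolx yaw -150.2 F [0.54 0.37 0.82] w 0.0420 gf 0.0 q [   4.   32.   97.    0.   51. -116.]
-5 [327. 465.] [327. 380.]
0 [327. 454.] [327. 377.]
5 [327. 442.] [327. 374.]
```

View pics/w5c.png

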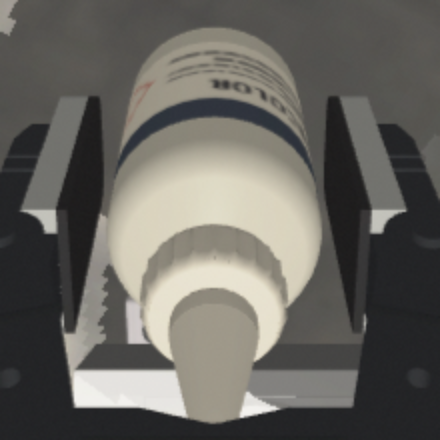

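The bottle stands free and upright on the bench, its body axis vertical at column 327. I'll regrip, lift and carry it over the pan.

```bash
python3 nudge.py '[[0,0,0,0,0.03],[0,0,0,0,0.03],[0,0,0,0,0.03],[0,0,-0.003,0,0.03],[0,0,-0.01,0,0.03],[0,0,-0.03,0,0.03],[0,0,-0.04,0,0.03],[0,0,-0.04,0,0.03],[0,0,-0.04,0,0.03],[0,0,0,0,0.03]]' 30;  python3 -c "
from h import *
import cv2
d=env.get_image('wrist');cv2.imwrite('pics/w6.png',d['pixels'][:,:,::-1])
o=st();print(totool(o,np.array([.534,.003,.185])-o['position']))"
```

```text
time_s: 21.1
position: [0.4837, 0.1511, 0.2086]
tool_rot: [[-0.868, -0.497, 0.01], [-0.497, 0.868, 0.001], [-0.009, -0.004, -1.0]]
ft_force: [0.1, 0.0, -1.2]
grip_width: 0.0349
gripper_force: 30.6
t21.1 p [0.4826 0.1509 0.2055] toolx yaw -150.2 F [-0.23  0.91 -2.35] w 0.0350 gf 30.57920504536014 q [   4.   19.   85.    0.   76. -116.]
[ 0.029  -0.1539  0.0207]
```

```bash
python3 nudge.py '[[0.003,-0.015,0,0,0.03],[0.006,-0.031,0,0,0.03],[0.006,-0.031,0,0,0.03],[0.006,-0.031,0.004,0,0.03],[0.005,-0.026,0.006,0,0.03],[0.003,-0.02,0.01,0,0.03],[0,0,0.012,0,0.03],[0,0,0,0,0.03],[0,0,0,0,0.03]]'; python3 -c "
from h import *
import cv2
d=env.get_image('wrist');cv2.imwrite('pics/w7.png',d['pixels'][:,:,::-1])
o=st()
d=env.get_image('scene');cv2.imwrite('pics/s2.png',d['pixels'][:,:,::-1])
p=proj(d,o['position']).astype(int);print(p)
c=d['pixels'][p[1]-75:p[1]+75,p[0]-90:p[0]+110,::-1]
cv2.imwrite('pics/s2c.png',cv2.resize(c,None,fx=4,fy=4,interpolation=cv2.INTER_CUBIC))"
```

```text
time_s: 22.05
position: [0.5328, 0.003, 0.1704]
tool_rot: [[-0.868, -0.497, -0.002], [-0.497, 0.868, 0.001], [0.002, 0.002, -1.0]]
ft_force: [-0.5, 0.2, -1.3]
grip_width: 0.0351
gripper_force: 30.6
t22.1 p [0.5331 0.0031 0.1709] toolx yaw -150.2 F [ 0.14  0.99 -0.76] w 0.0350 gf 30.619947732193395 q [ -12.   24.   84.    0.   72. -132.]
[315 228]
```

View pics/s2c.png

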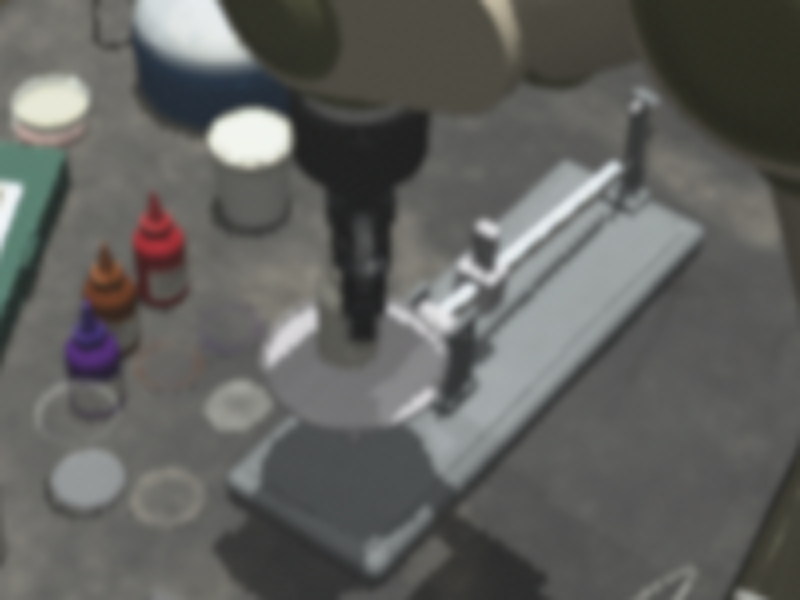

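Scene view: the bottle is upright over the pan, with the pan around (355,365) in the crop, raised. I'll lower it slowly until the pan bottoms out.

```bash
python3 nudge.py '[[0,0,0.004,0,0.03],[0,0,0.003,0,0.03],[0,0,0.002,0,0.03],[0,0,0.001,0,0.03],[0,0,0.001,0,0.03],[0,0,0.001,0,0.03],[0,0,0.001,0,0.03],[0,0,0.001,0,0.03],[0,0,0.001,0,0.03],[0,0,0.001,0,0.03]]'; python3 nudge.py '[[0,0,0.0015,0,0.03],[0,0,0.0015,0,0.03],[0,0,0.0015,0,0.03],[0,0,0.0015,0,0.03],[0,0,0.0015,0,0.03],[0,0,0.001,0,0.03],[0,0,0.001,0,0.03]]';python3 nudge.py '[[0,0,0.001,0,0.03],[0,0,0.0005,0,0.03],[0,0,0,0,0.03]]'
```

```text
time_s: 23.15
position: [0.5334, 0.0027, 0.155]
tool_rot: [[-0.868, -0.497, 0.0], [-0.497, 0.868, 0.0], [-0.0, -0.0, -1.0]]
ft_force: [0.8, 0.4, -2.2]
grip_width: 0.0352
gripper_force: 30.6
time_s: 23.85
position: [0.5333, 0.0027, 0.1455]
tool_rot: [[-0.868, -0.497, -0.0], [-0.497, 0.868, -0.0], [0.0, -0.0, -1.0]]
ft_force: [0.5, -0.2, -1.2]
grip_width: 0.0348
gripper_force: 30.7
time_s: 24.15
position: [0.5333, 0.0027, 0.144]
tool_rot: [[-0.868, -0.497, -0.0], [-0.497, 0.868, -0.0], [0.0, 0.0, -1.0]]
ft_force: [0.0, 0.5, -0.7]
grip_width: 0.0349
gripper_force: 30.7
```

```bash
python3 nudge.py '[[0,0,0.0005,0,0.03],[0,0,0.0005,0,0.03],[0,0,0,0,0.03]]';python3 nudge.py '[[0,0,0.0005,0,0.03],[0,0,0.0005,0,0.03],[0,0,0,0,0.03]]'
```

```text
time_s: 24.45
position: [0.5334, 0.0027, 0.1432]
tool_rot: [[-0.868, -0.497, 0.0], [-0.497, 0.868, -0.0], [-0.0, -0.0, -1.0]]
ft_force: [-0.7, -0.1, 0.2]
grip_width: 0.0352
gripper_force: 30.8
time_s: 24.75
position: [0.5335, 0.0027, 0.143]
tool_rot: [[-0.868, -0.497, 0.001], [-0.497, 0.868, -0.0], [-0.001, -0.001, -1.0]]
ft_force: [-2.4, 0.1, 8.6]
grip_width: 0.0348
gripper_force: 31.7
```

The pan is at its stop, with 8 N of contact. I'll unload, release, rise and turn for the rider.

```bash
python3 nudge.py '[[0,0,-0.0008,0,0.03],[0,0,0,0,0.036],[0,0,0,0,0.045],[0,0,0,0,0.056],[0,0,0,0,0.056],[0,0,-0.02,0,0.056],[0,0,-0.04,0,0.056],[0,0,-0.04,0,0.056],[0,0,0,0,0.056]]'; python3 nudge.py '[[0,0,0,8.12,0.05],[0,0,0,8.12,0.05],[0,0,0,8.12,0.05],[0,0,0,8.12,0.05],[0,0,0,8.12,0.05],[0,0,0,8.12,0.05],[0,0,0,8.12,0.05],[0,0,0,8.12,0.05]]';python3 nudge.py '[[0,0,0,8.12,0.05],[0,0,0,8.12,0.05],[0,0,0,8.12,0.05],[0,0,0,8.12,0.05],[0,0,0,8.12,0.05],[0,0,0,8.12,0.05],[0,0,0,8.12,0.05],[0,0,0,8.12,0.04]]'
python3 - <<'E'
from h import *
import cv2
o=st()
w=env.get_image('wrist');cv2.imwrite('pics/w8.png',w['pixels'][:,:,::-1])
print(totool(o,np.array([.510,-.125,.20])-o['position']))
d=env.get_image('scene');cv2.imwrite('pics/s3.png',d['pixels'][:,:,::-1])
a=d['pixels'][140:310,220:420,::-1];cv2.imwrite('pics/s3c.png',cv2.resize(a,None,fx=3.5,fy=3.5,interpolation=cv2.INTER_CUBIC))
E
```

```text
time_s: 25.65
position: [0.5351, 0.0025, 0.2479]
tool_rot: [[-0.868, -0.497, 0.01], [-0.497, 0.868, -0.002], [-0.007, -0.007, -1.0]]
ft_force: [0.7, -0.3, 0.1]
grip_width: 0.056
gripper_force: 0.0
time_s: 26.45
position: [0.5332, 0.0028, 0.2422]
tool_rot: [[-0.814, 0.581, -0.001], [0.581, 0.814, 0.0], [0.001, -0.0, -1.0]]
ft_force: [0.3, -0.2, -0.3]
grip_width: 0.0502
gripper_force: 0.0
time_s: 27.25
position: [0.5332, 0.0027, 0.2422]
tool_rot: [[0.182, 0.983, -0.001], [0.983, -0.182, 0.0], [0.0, -0.001, -1.0]]
ft_force: [-0.5, 0.1, 0.7]
grip_width: 0.0399
gripper_force: 0.0
t27.2 p [0.5332 0.0027 0.2422] toolx yaw 79.5 F [-0.46  0.14  0.67] w 0.0399 gf 0.0 q [-12.  20.  77.  -0.  83.  -2.]
[-0.1298  0.0004  0.0422]
```

View pics/s3c.png

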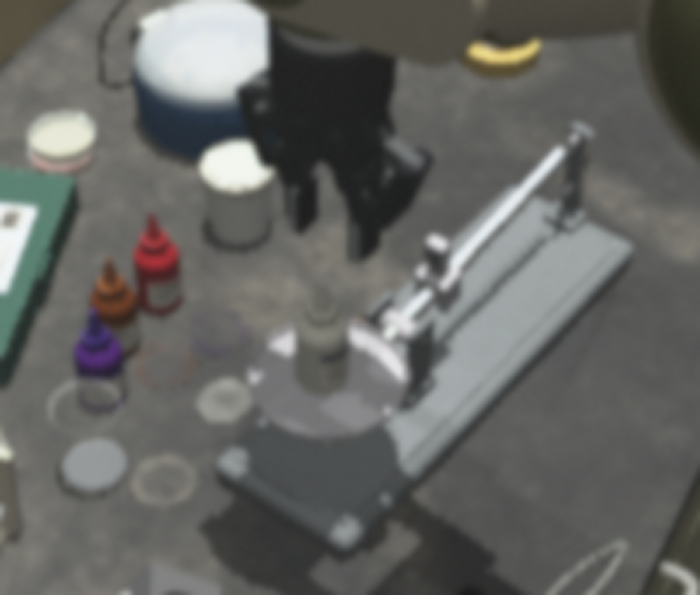

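The bottle stands on the pan (crop 322,345) and the pointer end is up. That uses up my picture allowance (one over the limit of 10), so from here I'll measure numerically only. Next, grip the rider fin.

```bash
python3 nudge.py '[[-0.02,0,0,0,0.04],[-0.035,0,0,0,0.04],[-0.04,0,0.005,0,0.04],[-0.0348,0.0004,0.03,0,0.04],[0,0,0.03,0,0.04],[0,0,0.03,0,0.04],[0,0,0.015,0,0.04],[0,0,0.0106,0,0.04],[0,0,0,0,0.04],[0,0,0,0,0.04]]'; python3 nudge.py '[[0,0,0,0,0.01],[0,0,0,0,0.01],[0,0,0,0,0.01],[0,0,0,0,0.01],[0,0,0,0,0.01],[0,0,0,0,0.01]]' 20
```

```text
time_s: 28.35
position: [0.5113, -0.1252, 0.1228]
tool_rot: [[0.174, 0.985, 0.001], [0.985, -0.174, -0.0], [-0.0, 0.001, -1.0]]
ft_force: [-1.1, 0.1, 0.2]
grip_width: 0.0396
gripper_force: 0.0
time_s: 28.95
position: [0.5113, -0.1252, 0.1228]
tool_rot: [[0.176, 0.984, 0.001], [0.984, -0.176, -0.0], [-0.0, 0.001, -1.0]]
ft_force: [0.2, 0.2, 6.4]
grip_width: 0.0155
gripper_force: 23.7
```

Run:
```python
from h import *
import cv2
o=np.array([.5177,-.0801,.085]);yb=np.array([.176,.984,0])
s=np.load("pics/scene0.npz")
for n in("scene0","s3"):
    g=cv2.imread(f"pics/{n}.png",0)
    for t in(.20,.21,.22,.2355):
        u,v=proj(s,o-t*yb).round().astype(int)
        print(n,t,u,v,g[v-16:v+17,u])
```

```text
scene0 0.2 378 192 [ 87  88  90  92  95  97  97  98  99  99 100  98  96  93  91  91 107 147
 186 193 163 125 110 113 120 122 110  92  89  98 108 118 134]
scene0 0.21 380 190 [ 85  86  86  85  87  90  93  96  99 100  98  96  95  95  92  88  86  85
  86 101 122 120  96  78  81  82  80  80  83  85  82  91 118]
scene0 0.22 382 188 [ 82  84  87  91  88  84  96 110 105  87  76  73  70  67  64  63  61  60
  58  59  63  68  68  62  56  53  54  58  67  85 106 123 119]
scene0 0.2355 385 186 [ 86  85  84  87 100 122 131 123 115 106  83  63  56  56  55  55  56  57
  60  62  64  65  66  66  66  65  64  65  68  80 103 120 122]
s3 0.2 378 192 [ 93  95  96  99 104 121 160 202 224 224 204 161 121  99  93  93  94  93
  92  91  96 113 132 141 139 131 115  97  97 110 121 129 144]
s3 0.21 380 190 [ 91  92  91  91  93  96 104 129 169 192 180 144 110  96  93  92  91  91
  90  90  90  86  83  89  95  91  87  88  93  93  88  94 120]
s3 0.22 382 188 [ 89  89  93  97  94  91 103 118 115 103  99  95  81  68  63  65  64  63
  62  66  77  86  85  74  61  57  57  62  74  92 115 132 129]
s3 0.2355 385 186 [ 93  91  90  92 107 131 141 131 124 116  96  74  63  59  59  59  58  60
  63  65  67  70  71  72  71  69  68  69  72  86 111 128 131]
```

Fin gripped (15.5 mm). I'll slide the rider outward about 0.12 m, levelling the beam as it goes.

```bash
python3 nudge.py '[[-0.004,0,0,0,0.01],[-0.008,0,0.0004,0,0.01],[-0.012,0,0.0005,0,0.01],[-0.014,0,0.0005,0,0.01],[-0.014,0,0.0005,0,0.01],[-0.014,0,0.0005,0,0.01],[-0.014,0,0.0005,0,0.01],[-0.014,0,0.0005,0,0.01],[-0.012,0,0.0005,0,0.01],[-0.008,0,0.0003,0,0.01]]'; python3 nudge.py '[[-0.005,0,0.0002,0,0.01],[-0.001,0,0.0002,0,0.01],[0,0,0,0,0.01]]'
python3 - <<'E'
from h import *
o=st();b=np.array([.5177,-.0801,.085]);yb=np.array([.176,.984,0]);print("s",-(o["position"]-b)@yb-.025)
E
```

```text
time_s: 29.95
position: [0.4902, -0.2384, 0.1177]
tool_rot: [[0.176, 0.984, -0.001], [0.984, -0.176, 0.001], [0.0, -0.001, -1.0]]
ft_force: [-0.7, 0.9, 1.0]
grip_width: 0.0156
gripper_force: 23.5
time_s: 30.25
position: [0.4894, -0.243, 0.1174]
tool_rot: [[0.176, 0.984, -0.001], [0.984, -0.176, 0.0], [0.0, -0.001, -1.0]]
ft_force: [-4.7, 0.4, 2.4]
grip_width: 0.0157
gripper_force: 23.5
t30.2 p [ 0.4894 -0.243   0.1174] toolx yaw 79.9 F [-4.65  0.39  2.36] w 0.0157 gf 23.49365919828415 q [-39.  29.  86.  -0.  66. -29.]
s 0.14028125342817802
```

```bash
cat >> h.py <<'E'
import cv2
def rows(g,s):
    o=np.array([.5177,-.0801,.085]);yb=np.array([.176,.984,0]);out=[]
    for u in range(373,380):
        v0=194;p=g[172:204,u].astype(float);k=int(p[:31].argmax())
        w=np.clip(p[k-4:k+5]-110,0,None);out.append(172+(np.arange(k-4,k+5)*w).sum()/w.sum())
    return np.array(out)
def tilt():
    d=env.get_image("scene");cv2.imwrite("pics/tl_%.2f.png"%env.observe()["time_s"],d["pixels"][:,:,::-1])
    a,b,c=[rows(x,d) for x in(cv2.imread("pics/scene0.png",0),cv2.imread("pics/s3.png",0),cv2.cvtColor(d["pixels"],cv2.COLOR_RGB2GRAY))]
    print("tilt",(-.1+.2*(c-b)/(a-b)).round(4),a.round(1),b.round(1),c.round(1))
E
python3 nudge.py '[[0,0,0,0,0.02],[0,0,0,0,0.03],[0,0,0,0,0.04],[0,0,-0.01,0,0.04],[0,0,-0.04,0,0.04],[0.005,0,-0.05,0,0.04],[0.045,0,-0.01,0,0.04],[0.05,0,0,0,0.04],[0.05,0,0,0,0.04],[0.03,0,0,0,0.04]]'; python3 nudge.py '[[0,0,0,0,0.04],[0,0,0,0,0.04],[0,0,0,0,0.04],[0,0,0,0,0.04]]' ; python3 -c "
from h import *
tilt();tilt();tilt()"
```

```text
time_s: 31.25
position: [0.5216, -0.063, 0.2285]
tool_rot: [[0.174, 0.985, 0.001], [0.985, -0.174, 0.0], [0.0, 0.001, -1.0]]
ft_force: [0.7, -0.4, 0.1]
grip_width: 0.0398
gripper_force: 0.0
time_s: 31.65
position: [0.5214, -0.0671, 0.2275]
tool_rot: [[0.177, 0.984, 0.0], [0.984, -0.177, -0.0], [-0.0, 0.0, -1.0]]
ft_force: [-0.4, -0.1, 0.2]
grip_width: 0.04
gripper_force: 0.0
tilt [0.068  0.0591 0.0623 0.0559 0.0482 0.0441 0.0422] [198.6 197.9 197.  196.2 195.4 194.8 194.5] [189.8 188.7 187.6 186.5 185.5 184.5 183.7] [197.2 196.  195.2 194.  192.8 191.9 191.4]
tilt [0.0683 0.0618 0.0623 0.0563 0.0459 0.0428 0.0418] [198.6 197.9 197.  196.2 195.4 194.8 194.5] [189.8 188.7 187.6 186.5 185.5 184.5 183.7] [197.2 196.1 195.2 194.1 192.7 191.9 191.3]
tilt [0.0678 0.0605 0.0618 0.0568 0.0462 0.0432 0.0419] [198.6 197.9 197.  196.2 195.4 194.8 194.5] [189.8 188.7 187.6 186.5 185.5 184.5 183.7] [197.2 196.1 195.2 194.1 192.7 191.9 191.3]
```

Tilt is about +0.055, so the rider is roughly 6 mm too far out. I'll regrip and move it in 6 mm.

```bash
python3 nudge.py '[[-0.04,0,0,0,0.04],[-0.05,0,0,0,0.04],[-0.05,0,0,0,0.04],[-0.0387,0,0.01,0,0.04],[0,0,0.04,0,0.04],[0,0,0.04,0,0.04],[0,0,0.02,0,0.04],[0,0,0.0055,0,0.04],[0,0,0,0,0.02],[0,0,0,0,0.01]]'; python3 nudge.py '[[0,0,0,0,0.01],[0,0,0,0,0.01],[0,0,0,0,0.01],[0,0,0,0,0.01]]' 20;  python3 nudge.py '[[0.001,0,-0.001,0,0.01],[0.0015,0,-0.0015,0,0.01],[0.0015,0,-0.002,0,0.01],[0.0015,0,-0.0015,0,0.01],[0.0005,0,-0.001,0,0.01],[0,0,0,0,0.01],[0,0,0,0,0.01]]' 20; python3 -c "
from h import *
o=st();b=np.array([.5177,-.0801,.085]);yb=np.array([.176,.984,0]);print('s',-(o['position']-b)@yb-.025)"
```

```text
time_s: 32.8
position: [0.4896, -0.2421, 0.1129]
tool_rot: [[0.176, 0.984, -0.001], [0.984, -0.176, -0.0], [-0.0, -0.001, -1.0]]
ft_force: [-4.5, 0.1, -0.9]
grip_width: 0.0157
gripper_force: 23.5
time_s: 33.2
position: [0.4897, -0.242, 0.1128]
tool_rot: [[0.176, 0.984, -0.0], [0.984, -0.176, -0.0], [-0.001, -0.0, -1.0]]
ft_force: [-5.5, 1.0, -0.5]
grip_width: 0.0156
gripper_force: 23.5
time_s: 33.9
position: [0.4908, -0.2358, 0.1193]
tool_rot: [[0.175, 0.984, -0.001], [0.984, -0.175, 0.0], [-0.0, -0.001, -1.0]]
ft_force: [-5.2, 1.2, -0.6]
grip_width: 0.0154
gripper_force: 23.3
t33.9 p [ 0.4908 -0.2358  0.1193] toolx yaw 79.9 F [-5.16  1.21 -0.56] w 0.0154 gf 23.284054398536682 q [-38.  28.  86.  -0.  66. -28.]
s 0.132961236914476
```

```bash
python3 nudge.py '[[0,0,0,0,0.02],[0,0,0,0,0.03],[0,0,0,0,0.04],[0,0,-0.01,0,0.04],[0,0,-0.04,0,0.04],[0.005,0,-0.05,0,0.04],[0.045,0,-0.01,0,0.04],[0.05,0,0,0,0.04],[0.05,0,0,0,0.04],[0.03,0,0,0,0.04]]'; python3 nudge.py '[[0,0,0,0,0.04],[0,0,0,0,0.04],[0,0,0,0,0.04],[0,0,0,0,0.04]]' ; python3 -c "
from h import *
tilt();tilt()
d=env.get_image('wrist');E=d['extrinsics'];o=env.observe();R=o['tool_rot']
c=-E[:3,:3].T@E[:3,3];print('cam in tool',R.T@(c-o['position']),'cam axes in tool',(R.T@E[:3,:3].T).round(3).tolist(),d['K'].round(0).tolist())
b=np.array([.5177,-.0801,.085]);yb=np.array([.176,.984,0])
for t in(.18,.2355,.245):print(t,proj(d,b-t*yb).round(1),proj(d,b-t*yb+[0,0,.005]).round(1))
"
```

```text
time_s: 34.9
position: [0.5229, -0.0559, 0.2299]
tool_rot: [[0.174, 0.985, 0.002], [0.985, -0.174, 0.0], [0.0, 0.002, -1.0]]
ft_force: [-0.2, -0.2, 0.5]
grip_width: 0.0399
gripper_force: 0.0
time_s: 35.3
position: [0.5227, -0.06, 0.2288]
tool_rot: [[0.177, 0.984, 0.0], [0.984, -0.177, -0.0], [-0.0, 0.0, -1.0]]
ft_force: [-0.3, 0.6, -0.6]
grip_width: 0.0401
gripper_force: 0.0
tilt [ 0.0187  0.0111  0.0034 -0.0047 -0.0077 -0.009  -0.0095] [198.6 197.9 197.  196.2 195.4 194.8 194.5] [189.8 188.7 187.6 186.5 185.5 184.5 183.7] [195.  193.8 192.4 191.1 190.1 189.2 188.6]
tilt [ 0.0185  0.011   0.0034 -0.0046 -0.0077 -0.009  -0.0095] [198.6 197.9 197.  196.2 195.4 194.8 194.5] [189.8 188.7 187.6 186.5 185.5 184.5 183.7] [195.  193.8 192.4 191.1 190.1 189.2 188.6]
cam in tool [ 0.08476433  0.00071739 -0.13249061] cam axes in tool [[-0.0, -0.945, -0.328], [1.0, -0.0, -0.0], [0.0, -0.328, 0.945]] [[426.0, 0.0, 326.0], [0.0, 426.0, 239.0], [0.0, 0.0, 1.0]]
0.18 [324.4 455.2] [324.4 460.1]
0.2355 [324.6 504.6] [324.6 509.9]
0.245 [324.6 512.6] [324.6 517.9]
```

Near level (within about ±0.01). For a direct reading I'll bring the wrist camera close to the pointer and post.

```bash
python3 nudge.py '[[-0.03,0,0,0,0.085],[-0.04,0,0,0,0.085],[-0.04,0,0.01,0,0.085],[-0.031,0,0.02,0,0.085],[0,0,0.02,0,0.085],[0,0,0.02,0,0.085],[0,0,0.004,0,0.085],[0,0,0,0,0.085],[0,0,0,0,0.085]]'; python3 -c "
from h import *
tilt()
d=env.get_image('wrist');o=st()
cv2.imwrite('pics/p1.png',d['pixels'][:,:,::-1]);np.savez('pics/p1.npz',**d)
b=np.array([.5177,-.0801,.085]);yb=np.array([.176,.984,0])
for t,z in((.16,0),(.2355,-.0055),(.2355,0),(.2355,.0055),(.236,.033),(.245,.033)):print(t,z,proj(d,b-t*yb+[0,0,z]).round(1))
g=cv2.cvtColor(d['pixels'],cv2.COLOR_RGB2GRAY);u,v=proj(d,b-.2355*yb).round().astype(int)
np.set_printoptions(linewidth=250)
print(u,v);print(np.c_[np.arange(v-30,min(480,v+45)),g[v-30:v+45,u-16:u+22:2]])
"
```

```text
time_s: 36.35
position: [0.4984, -0.1979, 0.1556]
tool_rot: [[0.176, 0.984, 0.001], [0.984, -0.176, -0.001], [-0.001, 0.001, -1.0]]
ft_force: [-0.7, -0.9, 0.5]
grip_width: 0.0847
gripper_force: 0.0Traceback (most recent call last):
  File "<string>", line 3, in <module>
    tilt()
    ~~~~^^
  File "h.py", line 28, in tilt
    a,b,c=[rows(x,d) for x in(cv2.imread("pics/scene0.png",0),cv2.imread("pics/s3.png",0),cv2.cvtColor(d["pixels"],cv2.COLOR_RGB2GRAY))]
           ~~~~^^^^^
  File "h.py", line 24, in rows
    w=np.clip(p[k-4:k+5]-110,0,None);out.append(172+(np.arange(k-4,k+5)*w).sum()/w.sum())
                                                     ~~~~~~~~~~~~~~~~~~^~
ValueError: operands could not be broadcast together with shapes (9,) (8,)
```

```bash
cat > pt.py <<'E'
from h import *
d=env.get_image('wrist');o=st()
cv2.imwrite('pics/p_%.2f.png'%o['time_s'],d['pixels'][:,:,::-1])
b=np.array([.5177,-.0801,.085]);yb=np.array([.176,.984,0])
for t,z in((.2355,-.0055),(.2355,0),(.2355,.0055),(.236,.033),(.245,.033)):print(t,z,proj(d,b-t*yb+[0,0,z]).round(1))
g=cv2.cvtColor(d['pixels'],cv2.COLOR_RGB2GRAY);u,v=proj(d,b-.2355*yb).round().astype(int)
np.set_printoptions(linewidth=250)
print(u,v);print(np.c_[np.arange(v-22,min(480,v+40)),g[v-22:v+40,u-18:u+22:2]])
E
python3 pt.py
```

```text
t36.5 p [ 0.4984 -0.1978  0.1557] toolx yaw 79.9 F [-0.51  0.15  0.88] w 0.0848 gf 0.0 q [-34.  25.  85.   0.  70. -24.]
0.2355 -0.0055 [322.3 436.1]
0.2355 0 [322.2 443.1]
0.2355 0.0055 [322.2 450.3]
0.236 0.033 [321.7 492.1]
0.245 0.033 [321.8 504.7]
322 443
[[421 131 134 ... 136 133 127]
 [422 128 131 ... 137 134 130]
 [423 126 127 ... 139 136 131]
 ...
 [477  20  22 ...  21  21  22]
 [478  20  19 ...  18  18  20]
 [479  19  20 ...  20  20  20]]
```

```bash
sed -i 's/^np.set_printoptions.*/np.set_printoptions(linewidth=250,threshold=99999)/' pt.py; python3 pt.py | tail -n +7
```

```text
322 443
[[421 129 135 140  99  52  52 119 122 194 178 163 164 159  56  56  56  85 135 133 129]
 [422 128 131 136  99  53  57 119 118 115  92  57  56  57  56  56  56  86 136 135 131]
 [423 127 129 132  98  53  57 118 118 115  92  59  56  55  57  56  56  87 138 136 131]
 [424 126 129 132  98  53  56 119 117 116  86  58  57  56  57  56  57  86 139 136 132]
 [425 128 130 134  97  53  56 119 118 111  90  58  57  56  57  56  57  87 140 136 135]
 [426 129 131 133  98  53  56 118 117  66  59  58  58  58  57  57  56  86 138 139 136]
 [427 132 134 135  97  53  57 118 117  67  59  58  58  57  57  56  55  84 137 138 138]
 [428 134 136 135  97  53  57 118 118  67  59  58  58  57  57  57  57  84 137 139 138]
 [429 133 134 132  97  53  56 118 118  73  59  57  57  59  57  56  57  73 140 140 139]
 [430 130 132 131  97  52  57 117 117 110  58  57  57  57  57  56  56  74 142 140 139]
 [431 129 131 129  95  53  57 118 113 106  54  56  57  57  57  55  57  73 143 143 142]
 [432 129 129 127  95  53  56 119  67  66  52  56  55  56  57  57  56  75 145 144 142]
 [433 130 129 122  96  54  57 118  68  66  53  5
[... 3341 characters left out ...]
22]
 [472  21  19  20  22  21  20  20  22  23  21  24  23  21  23  21  22  21  23  22  22]
 [473  21  24  22  23  20  22  22  22  21  20  23  23  23  21  21  21  22  22  22  22]
 [474  22  22  24  22  21  23  21  22  23  20  21  21  23  23  21  24  22  24  21  22]
 [475  21  23  22  23  24  21  20  22  21  21  23  26  20  23  19  23  22  21  21  22]
 [476  22  22  22  20  20  24  22  22  21  22  20  23  22  21  21  22  22  22  23  23]
 [477  23  22  21  20  20  20  18  21  22  21  21  21  22  23  22  21  23  21  19  21]
 [478  19  16  19  19  20  18  19  22  17  20  18  18  18  18  19  18  18  20  19  19]
 [479  19  18  21  21  19  19  22  18  20  21  21  19  20  21  22  21  21  19  18  19]]
```

```bash
python3 -c "
import cv2,glob,numpy as np
from h import proj
f=sorted(glob.glob('pics/p_*.png'))[-1];g=cv2.imread(f,0)
for v in range(330,474,3): print(v,' '.join('%3d'%x for x in g[v,284:366:3]))
d=np.load('pics/p1.npz') if glob.glob('pics/p1.npz') else None
"
```

```text
330 192 194 196 194 187 135 137 136 136 136 136 137 138 137 137 138 138 137 139 139 138 138 136 180 179 179 180 180
333 193 195 195 194 186 132 135 136 136 136 137 137 137 136 137 137 137 137 137 137 136 138 135 180 180 181 181 182
336 193 195 195 195 188 133 138 137 138 137 139 139 138 138 139 138 138 139 139 139 139 139 135 180 180 180 182 181
339 194 195 195 195 188 128 133 134 133  79  79  80  80  79  79  80  80  82  85 136 137 137 131 180 180 181 180 181
342 196 195 195 195 186 134 138 137 129  79  80  81  82  80  80  79  79  83  81 139 138 140 133 183 197 195 180 183
345 195 195 194 195 187 131 137 136 115  34  80  80  33  80  79  34  79  67  51 123 137 139 131 199 197 197 197 196
348 192 193 194 194 185 129 135 134  99  32  79  80  34  80  77  34  81  78  42 121 136 135 129 199 198 197 197 197
351 193 193 195 196 189 154 159 137  87  34  79  81  32  81  78  36  80  78  39 112 138 138 130 199 197 197 197 198
354 194 195 195 195 188 129 136 160  75  32  78  82  32  81  78  34  80  78  37  99 138 137 128 197 197 196 197 198
357 194 195 195 196 189 233 241 236  77  32  80  81  33 
[... 3767 characters left out ...]
 113
456 105 107 107 108 107 107 108 108  88  53  57  57  58  57  56  57  56  55 108 107 108 108 110 110 107 107 108 108
459 103 105 104 104 105 106 108 109  99  53  57  57  56  58  57  56  57  55 104 101 102 101 102 104 103 102 103 103
462 101 103 105 104 105 108 108 110  99  53  57  57  77  80  81  57  57  55 100  98  97 100 101 102 103 104 103 102
465  20  21  22  21  45 103 105 108  97  54  58  57 100  82  88  56  58  56  97  96  99 102 105  97  58  21  21  20
468  22  20  21  21  21  20  21  22  26  44  55  58 145 248 240  57  56  56  82  89  38  20  20  21  21  21  22  23
471  23  22  21  21  22  22  22  20  23  20  21  22  22  95 184  37  21  22  20  20  22  21  20  21  22  20  20  22
```

```bash
python3 -c "
import cv2,glob
f=sorted(glob.glob('pics/p_*.png'))[-1];a=cv2.imread(f).astype(int);g=cv2.imread(f,0)
print('   ',list(range(305,325)))
for v in range(420,460): print(v,' '.join('%3d'%x for x in g[v,305:325]),'|',' '.join('%4d'%x for x in (a[v,305:325,2]-a[v,305:325,0])))
"
```

```text
[305, 306, 307, 308, 309, 310, 311, 312, 313, 314, 315, 316, 317, 318, 319, 320, 321, 322, 323, 324]
420 134 137 140 142 139  98  80  52  52  57 100 118 127 196 252 252 252 252 252 252 |   18   19   19   20   20   11    7    0   -2   -1    1    4    4    3    0   -1   -1    0    0    0
421 131 134 136 140 138  99  80  51  52  52  83 119 119 122 154 193 191 178 155 162 |   19   18   17   18   20   12    8   -1    0    0    2    3    3    2    6    8    8    7    7    5
422 128 131 132 135 134  98  81  52  52  57 103 119 118 118 116 115 114  92  45  56 |   19   18   17   17   18   12    7   -1    1   -1    2    4    4    2    3    1    3    2    1   -2
423 127 128 130 131 124  98  81  53  53  57 102 118 118 118 115 115 113  91  45  58 |   17   18   20   20   16   12    8    0    2    0    3    3    4    2    2    0    1    2    1    2
424 127 128 130 131 124  97  81  53  52  55 103 119 118 116 116 116 112  86  45  58 |   16   18   20   20   16   11    7    0    0    0    2    3    3    1    3    0    1    2   -1    1
425 128 130 131 133 124  97  77  52  53  56 103 118 119 117 116 110 1
[... 5740 characters left out ...]
  57  57  57  57  59  58  58  59  57  57 |    7    7    3    7   10    3   -2    0    0   -1   -2   -2   -2   -2    0    0    2    0    1    1
457 108 102  78  88  94  59  54  55  57  57  56  56  59  59  58  57  58  58  56  57 |    7    9    6    8   11    2    0    1    0   -1   -1   -2   -1   -1    0    0    1    1    1    0
458 106 103  90  88  94  59  53  54  57  56  56  56  56  57  57  57  56  56  56  56 |    6    8    6    8   10    2   -1    0    0    1   -1    0   -1    0    0   -1    0    1    1    1
459 109 107 105  99  92  59  53  55  58  57  57  57  57  56  57  56  58  58  58  59 |    7    7    9   11   10    3   -1    0    0    0    0    0   -1   -1    1   -1    0    0    1    1
```

Run:
```python
from h import *
import glob
s=np.load("pics/scene0.npz");b=np.array([.5177,-.0801,.085]);yb=np.array([.176,.984,0]);cols=np.arange(373,380)
def model(th,c):
    P=np.array([proj(s,b-t*(yb*np.cos(th))+[0,0,-t*np.sin(th)]+np.array([0,0,c])) for t in np.linspace(.15,.22,30)])
    i=np.argsort(P[:,0]);return np.interp(cols,P[i,0],P[i,1])
for f in["scene0.png","s3.png"]+sorted(glob.glob("tl_*.png",root_dir="pics")):
    g=cv2.imread("pics/"+f,0)
    try:r=rows(g,s)
    except ValueError: continue
    ths=np.arange(-.15,.15,.0005)
    print(f,[(c,[round(ths[np.argmin(abs(np.array([model(th,c)[k] for th in ths[::4]])-r[k]))*4],3) for k in(0,2,4,6)]) for c in(0,.004)], (r-model(0,.004)).round(1))
```

```text
scene0.png [(0, [np.float64(0.044), np.float64(0.05), np.float64(0.054), np.float64(0.072)]), (0.004, [np.float64(0.066), np.float64(0.07), np.float64(0.074), np.float64(0.092)])] [2.8 3.1 3.2 3.3 3.5 3.9 4.5]
s3.png [(0, [np.float64(-0.15), np.float64(-0.15), np.float64(-0.15), np.float64(-0.146)]), (0.004, [np.float64(-0.14), np.float64(-0.14), np.float64(-0.136), np.float64(-0.126)])] [-5.9 -6.1 -6.2 -6.3 -6.4 -6.4 -6.2]
tl_31.70.png [(0, [np.float64(0.01), np.float64(0.01), np.float64(0.0), np.float64(0.01)]), (0.004, [np.float64(0.034), np.float64(0.032), np.float64(0.02), np.float64(0.028)])] [1.4 1.2 1.4 1.2 1.  1.  1.4]
tl_31.75.png [(0, [np.float64(0.01), np.float64(0.01), np.float64(-0.002), np.float64(0.01)]), (0.004, [np.float64(0.034), np.float64(0.032), np.float64(0.018), np.float64(0.028)])] [1.4 1.2 1.4 1.2 0.8 1.  1.4]
tl_31.80.png [(0, [np.float64(0.01), np.float64(0.01), np.float64(-0.002), np.float64(0.01)]), (0.004, [np.float64(0.034), np.float64(0.03), np.float64(0.018), np.float64(0.028)])] [1.4 1.3 1.4 1.2 0.9 1.  1.4]
tl_35.35.png [(0, [np.float64(-0.04), np.float64(-0.052), np.float64(-0.058), np.float64(-0.046)]), (0.004, [np.float64(-0.016), np.float64(-0.03), np.float64(-0.038), np.float64(-0.028)])] [-0.7 -1.  -1.4 -1.7 -1.8 -1.7 -1.3]
tl_35.40.png [(0, [np.float64(-0.04), np.float64(-0.052), np.float64(-0.058), np.float64(-0.046)]), (0.004, [np.float64(-0.018), np.float64(-0.03), np.float64(-0.038), np.float64(-0.028)])] [-0.7 -1.  -1.4 -1.7 -1.8 -1.7 -1.3]
```

Scene and wrist measurements agree: the beam is level to within about 0.005 rad. In the wrist view the pointer tip is at row 442.5 and the zero mark at row 441–442. I'll back off and check that the rack and the rest are unchanged.

```bash
python3 nudge.py '[[0,0,-0.02,0,0.085],[0,0,-0.04,0,0.085],[0.03,0,-0.03,0,0.085],[0.05,0,0,0,0.085],[0.05,0,0,0,0.085],[0,0,0,0,0.085],[0,0,0,0,0.085],[0,0,0,0,0.085]]'
python3 - <<'E'
from h import *
tilt()
d=env.get_image('top');cv2.imwrite('pics/t9.png',d['pixels'][:,:,::-1])
a=cv2.imread('pics/top0.png',0);c=cv2.imread('pics/t9.png',0);df=cv2.absdiff(a,c)
m=(cv2.medianBlur(df,3)>45).astype('uint8');n,l,s,_=cv2.connectedComponentsWithStats(m)
print([tuple(x) for x in s[1:] if x[4]>12])
sc=cv2.imread('pics/scene0.png',0);d2=cv2.imread(sorted(__import__('glob').glob('pics/tl_*.png'))[-1],0)
for p in((345,375),(310,345),(280,315)):print(cv2.absdiff(sc,d2)[p[0]-12:p[0]+25,262:300].mean())
E
```

```text
time_s: 37.3
position: [0.5208, -0.0704, 0.2449]
tool_rot: [[0.176, 0.984, 0.0], [0.984, -0.176, -0.0], [-0.0, 0.0, -1.0]]
ft_force: [0.1, 0.5, -0.5]
grip_width: 0.0847
gripper_force: 0.0
tilt [ 0.0187  0.011   0.0034 -0.0046 -0.0077 -0.0092 -0.0097] [198.6 197.9 197.  196.2 195.4 194.8 194.5] [189.8 188.7 187.6 186.5 185.5 184.5 183.7] [195.  193.8 192.4 191.1 190.1 189.2 188.6]
[(np.int32(104), np.int32(182), np.int32(338), np.int32(298), np.int32(27367)), (np.int32(333), np.int32(197), np.int32(5), np.int32(12), np.int32(33)), (np.int32(227), np.int32(234), np.int32(19), np.int32(24), np.int32(258)), (np.int32(298), np.int32(262), np.int32(9), np.int32(6), np.int32(29)), (np.int32(317), np.int32(330), np.int32(16), np.int32(8), np.int32(70)), (np.int32(388), np.int32(347), np.int32(4), np.int32(14), np.int32(29)), (np.int32(383), np.int32(364), np.int32(6), np.int32(23), np.int32(64)), (np.int32(16), np.int32(461), np.int32(19), np.int32(13), np.int32(124))]
10.431009957325747
24.46728307254623
8.726173541963016
```

```bash
python3 -c "
from rig import env
print(env.close_job())"
```

```text
the job is handed in; nothing more can be done
None
```

The full bottle (about 1.8 N, against about 0.45 N for the other two) stands upright on the pan, the rider is set and the beam floats level within roughly 0.005 rad by my camera readings; the other two bottles are back in the rack, the arm is clear, and the job is handed in at about 37 s, though I viewed 11 pictures instead of the allowed 10.

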